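Press a connector home with a ratchet-lever press

ROBOT

A 6-joint arm with a two-finger parallel gripper is mounted at the origin on the work surface. World frame = base frame: x ahead of the robot, y to its left, z up, the work surface at z = 0. Lengths are in m, angles in rad, forces in N, time in s.
With the tool pointing down it reaches from about 0.35 to 0.8 m from the base axis. Payload 7.3 kg.
Tool frame: the origin (TCP) lies between the finger pads; the fingertips stand 25 mm ahead of it and the grasp point (between the pads) lies 6 mm ahead of it (r.tip_extent is the distance from the TCP to the fingertips, in m); z points along the fingers, y is the line along which they close (so a half turn about z gives the same grasp; the last joint's range is limited). The gripper opens to 85 mm and grips with 20 to 120 N. Pads are 22 mm wide; open, the fingers measure 114 mm over their backs; the gripper's body (76 mm by 85 mm) begins 54 mm behind the grasp point. The pads swing forward as they close: fully open they stand 13 mm farther back than shut.
Start: joints at [-1.29, 0.342, 1.524, -0, 1.275, -0.146], TCP at [0.217, -0.478, 0.256] pointing down, gripper open.
Joint ranges: [-2.53, 2.53], [-0.77, 2.02], [0.04, 2.7], [-1, 4.14], [0.28, 2.66], [-3.11, 3.11]. Speed limits (rad/s): [2.57, 2.57, 3.14, 3.14, 3.14, 3.14].

INTERFACE

Orientations are given as a unit quaternion [x, y, z, w].
In Python, from workcell import r, command_gripper, optics gives the robot as it stands. The module is installed in compiled form; this text tells all that it offers. Calls block until the motion is done:
- r.reach(position, orientation): joint-space move of the TCP to a pose.
- r.move_straight(position, orientation=None, speed=0.15, max_force=None): straight line of the TCP; orientation=None keeps the orientation; speed is the mean speed in m/s. With max_force (N) it stops when the force on the tool has changed by that much, and returns True; else False.
- r.movej(angles): joint-space move.
- command_gripper(opening, force=None): finger opening in m; force is the grip in N (None keeps the last); returns when the fingers have stopped.
- r.hold(seconds).
- r.solve_ik(position, orientation): joint angles nearest the present ones, or None.
- r.read_state(): the state.
- optics.get_image(name): name is "scene" or "top" or "wrist"; returns (picture, depth): 420x560x3 uint8, red, green, blue; 420x560 float32, m along the optical axis (not along the pixel's ray), 0 where there is no reading.
- optics.camera_model(name): a dict with "K" (3x3 intrinsics, pixels), "R" (3x3) and "t" (3): a world point X has camera coordinates R X + t; the wrist camera has in their place "tool_from_camera" (4x4, takes a point from camera to tool coordinates, whose origin is the TCP and whose axes are the flange's). Camera axes: x right, y down, z forward; pixel columns grow to the right and rows downward; lengths in m; the calibration is good to about 2 mm. A picture is of the moment at which its call begins: read the wrist's pose just before it. camera_model takes no time and is no camera call.
A pose or a line that the arm cannot do raises r.PlanningError and nothing moves.
- r.finish_job(): hands the job in; it is judged then, once.
The state is a dict: "time_s": time; "joint_positions": joint angles; "dq": joint speeds; "tau": joint torques, N m; "eef_pos": TCP position; "eef_rot": TCP orientation; "contact_force": force on the tool from outside, world axes, zero at the start; "torque": the same for the moment, N m; "grip_width": finger opening in m; "grip_force": force on a finger pad.
Only numpy, scipy, OpenCV 4.12 (cv2) and the standard library are available. Lean on these libraries where they do the work, as an engineer would, in place of code of your own. Each camera call takes 0.05 s, during which the arm holds its last target. There are 200 camera calls.

TASK

Lay the loose green pressing block lengthwise in the channel of the blue ratchet press, between the steel ram and the orange connector, then swing the red lever back and forth so that the ratchet drives the ram notch by notch and presses the connector fully home in the aluminium power-supply housing. Bottom it firmly, with a solid, steady push once it stops moving, but stop there and never force the lever. Finish with the lever swung back to its parked stop (the end from which it drives), let go, with the block left in the channel and the other things on the bench left alone.

Things in the scene. Friction and masses are not known exactly. Their poses are not given: they have to be found in the camera images.
- press: Fixed blue ratchet press on the bench, base plate 155 x 375 mm, 20 mm thick, at a varying place and yaw. Origin: on the bench under the vertical axis that the wheel and lever share; z up, y the direction in which the ram pushes. The channel, ram and connector lie along the line x = 25 mm of this frame. Dark housing under the wheel, out to y = 48 mm.
- channel (a point): Centre of the channel's floor (the plate's top), at x = 25, y = 95, z = 20 mm in the press frame. The channel is 44 mm wide inside, between two steel walls along the press's y, each 5 mm thick, 70 mm long, 12 mm high (tops at z = 32 mm); it is open at the top and at both ends.
- wheel: Steel ratchet wheel on the press, 100 mm across, 20 teeth (one painted red), z 50 to 62 mm. Its origin is on the axis, its yaw is its turn. A brass pawl on the lever drives it counter-clockwise, another on the base keeps it from running back more than a notch. One notch (0.314 rad) moves the ram 7.85 mm.
- ram_face (a point): Centre of the steel ram's flat pushing face (38 mm wide, 32 mm high, z 23 to 55 mm in the press frame); 58 mm in y from the press origin at the start. It can advance 75 mm at most, too little to reach the connector without the block.
- ram: The steel ram of the press; its origin moves with it along the press's y (starts at y = 0, x = 25 mm in the press frame).
- lever (a joint): Red lever turning about the wheel's axis. Angle in rad, counter-clockwise from above: 0 = parked at its stop, where it points 2.02 rad clockwise of the press's +x; 0.90 = other hard stop. Raising the angle drives wheel and ram, after up to 0.31 rad of lost motion; swinging back is light and the ram stays. A full swing gives two notches. Starts part-way, stays where left.
- handle (a point): Grip point on the axis of the lever's upright round black post (20 mm across, z 76 to 146 mm), 140 mm from the wheel's axis, z = 126 mm; the arm under it is 22 mm wide, top at z = 80 mm. At the handle a free swing takes 1 to 2 N, moving the connector about 6 N; when it has bottomed the lever stiffens: bottom it with a steady 10 to 18 N. Above 27 N (140 N at the ram) the connector cracks.
- connector (a joint): Gap in m still open under the flange of the orange connector: 0 = fully home, the flange flat on the housing. Starts 8 to 18 mm. It slides stiffly (25 N), stays where it is pushed, and ends on a hard stop.
- connector_face (a point): Centre of the connector's flat orange face (40 mm wide, 38 mm high), which looks along the press's -y, towards the ram; the distance from the ram varies.
- psu: Aluminium power-supply housing, 110 x 120 x 65 mm, fixed on the press plate at a varying distance from the ram, its y along the press's y. Origin: centre of its underside.
- block: Loose green plastic pressing block, 40 (x) x 55 (y) x 45 mm (z), about 150 g, standing as it will lie in the channel, on the bench to the left. Origin: centre of its underside. In the channel its 55 mm length lies along the press's y; either end may face the ram. Taken across its 40 mm width.
- multimeter: Black multimeter lying on the bench, 85 x 175 x 38 mm. Origin: centre of its underside. Leave alone.
- cap_a: Red cylinder capacitor, 28 mm across, 34 mm high, standing. Origin: centre of its underside. Leave alone.
- cap_b: Another such red capacitor. Leave alone.
- screwdriver: Green-handled screwdriver lying on the bench. Leave alone.
There are look-alikes about, which are no part of the job. Of the things shaped like the block, the green one is meant.

How it is judged:
By the outcome, as a careful person would: the job done as asked, in the order asked, and still so for the second after the job is handed in, with the robot touching nothing.
It also fails if it takes over 72 s, if anything falls off the work surface, if the arm or the gripper's body presses on something with over 40 N, if the wrist force passes 120 N, or if a joint passes its speed limit or range.

## Working session

There is one attempt and no reset: what is moved stays moved. The work goes in short steps, each a Python script; the robot and the scene stay as the last script left them, time stands still between calls to the robot, and variables do not carry over. Pictures are saved under pics/ and viewed, at most 10 in all, crops included, and the job is handed in when it is done.

```bash
mkdir -p pics
cat > h.py <<'E'
import numpy as np, cv2
from workcell import r, command_gripper, optics
def shot(name):
    s=r.read_state(); p,d=optics.get_image(name); np.savez('pics/'+name+'_%.2f.npz'%s['time_s'],p=p,d=d); return p,d
def pts(name,d):
    m=optics.camera_model(name); K=np.array(m['K']); v,u=np.mgrid[:d.shape[0],:d.shape[1]]
    c=np.stack([(u-K[0,2])/K[0,0]*d,(v-K[1,2])/K[1,1]*d,d],-1)
    return (c-np.array(m['t']))@np.array(m['R'])
E
python3 - <<'E'
from h import *
for n in('scene','top'):
    p,d=optics.get_image(n); np.savez('pics/%s0.npz'%n,p=p,d=d); cv2.imwrite('pics/%s0.png'%n,p[...,::-1]); m=optics.camera_model(n); print(n,m)
print(r.read_state())
E
```

```text
scene {'K': array([[506.0431047 ,   0.        , 276.36508282],
       [  0.        , 506.0431047 , 218.19835679],
       [  0.        ,   0.        ,   1.        ]]), 'R': array([[-0.87220521,  0.48902447, -0.01063659],
       [ 0.34564264,  0.60079671, -0.72081515],
       [-0.34610582, -0.63237519, -0.69304573]]), 't': array([ 0.47608524, -0.11110954,  1.47111163])}
top {'K': array([[399.65911349,   0.        , 283.34028345],
       [  0.        , 399.65911349, 206.84641528],
       [  0.        ,   0.        ,   1.        ]]), 'R': array([[ 0.01970656, -0.99956931,  0.02174481],
       [-0.99323616, -0.0220616 , -0.11399654],
       [ 0.11442717, -0.01935126, -0.99324315]]), 't': array([-0.03832077,  0.5337781 ,  1.24479555])}
{'time_s': 0.1, 'joint_positions': array([-1.28999225e+00,  3.42625203e-01,  1.52489944e+00,  2.47084169e-05,
        1.27542321e+00, -1.45984430e-01]), 'dq': array([-2.79118848e-04, -4.12621489e-04, -2.09835510e-03,  9.66073218e-04,
       -8.85601176e-04,  7.64031704e-05]), 'tau': array([ 2.00783208e-03, -4.34447086e+01, -2.46489519e+01, -1.76603330e-04,
        4.67611535e-03, -4.49851655e-06]), 'eef_pos': array([ 0.21726788, -0.47758133,  0.25571759]), 'eef_rot': array([ 9.77318255e-01,  2.11774808e-01, -3.38522880e-05, -6.76855395e-04]), 'contact_force': array([ 0.14126638, -0.14337533, -0.4360873 ]), 'torque': array([-0.01793002,  0.00295365,  0.00612572]), 'grip_force': 0.0, 'grip_width': 0.08556122065839822}
```

View pics/scene0.png

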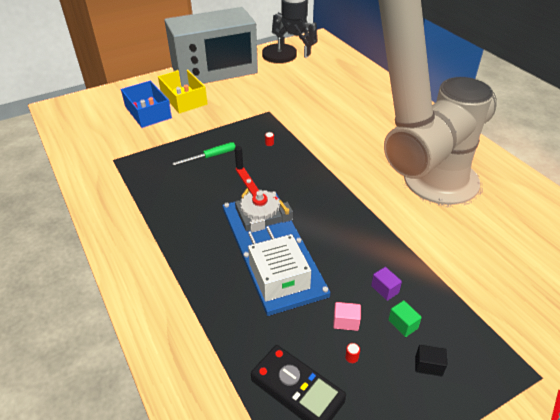

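View pics/top0.png

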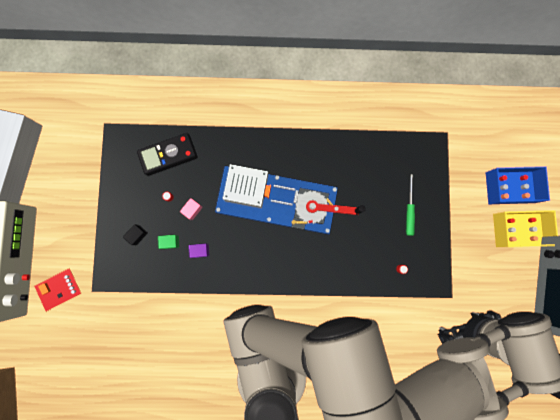

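The top view shows four block-like things: green (167,242), purple (198,250), pink (190,209) and black (135,235). The green one fits. The press axis is near (313,207), the PSU at (245,186), the connector near (268,190), and the handle near (360,210). Next I'll measure these and check with an enlarged crop.

Run:
```python
from h import *
z=np.load('pics/top0.npz'); p,d=z['p'],z['d']; X=pts('top',d)
hsv=cv2.cvtColor(p,cv2.COLOR_RGB2HSV); H,S,V=[hsv[...,i].astype(int) for i in range(3)]
def rect(m,name):
    q=X[m]; rr=cv2.minAreaRect((q[:,:2]*1000).astype(np.float32)); print(name,m.sum(),'rect mm',np.round(rr[0],1),np.round(rr[1],1),round(rr[2],2),'zmed',np.median(q[:,2]).round(4)); return q
U,Vv=np.meshgrid(np.arange(560),np.arange(420))
box=lambda a,b,c,e:(U>a)&(U<b)&(Vv>c)&(Vv<e)
rect(box(205,345,155,240)&(H>100)&(H<125)&(S>120)&(X[...,2]<.03)&(X[...,2]>.01),'plate')
rect(box(205,345,155,240)&(X[...,2]>.06)&(X[...,2]<.075)&(S<60)&(U<275),'psu top')
rect(box(280,345,180,240)&(X[...,2]>.045)&(X[...,2]<.07)&(S<60),'wheel')
rect(box(155,180,230,252)&(H>45)&(H<85)&(S>100)&(X[...,2]>.038),'block top')
rect(box(285,375,190,225)&((H<8)|(H>172))&(S>120),'red')
rect(box(350,375,195,225)&(X[...,2]>.10),'handle')
rect(box(255,285,175,205)&(H>5)&(H<20)&(S>130),'orange')
c=cv2.resize(p[150:260,130:380],None,fx=3.2,fy=3.2,interpolation=cv2.INTER_CUBIC); cv2.imwrite('pics/c1.png',c[...,::-1])
```

```text
plate 2565 rect mm [560.7  -4.8] [375.1 155.6] 80.45 zmed 0.0208
psu top 25 rect mm [556.1  73.8] [ 72.6 150.9] 29.88 zmed 0.0666
wheel 790 rect mm [ 524.4 -112.4] [115.1 125.4] 80.21 zmed 0.0618
block top 231 rect mm [413.6 178.8] [363.8  39.6] 88.32 zmed 0.0459
red 373 rect mm [ 498.6 -115.7] [ 99.1 300. ] 25.92 zmed 0.0799
handle 60 rect mm [ 453.7 -134. ] [ 19.6 293. ] 30.2 zmed 0.1443
orange 60 rect mm [581.6  26.1] [15.2 36.6] 80.65 zmed 0.0586
```

View pics/c1.png

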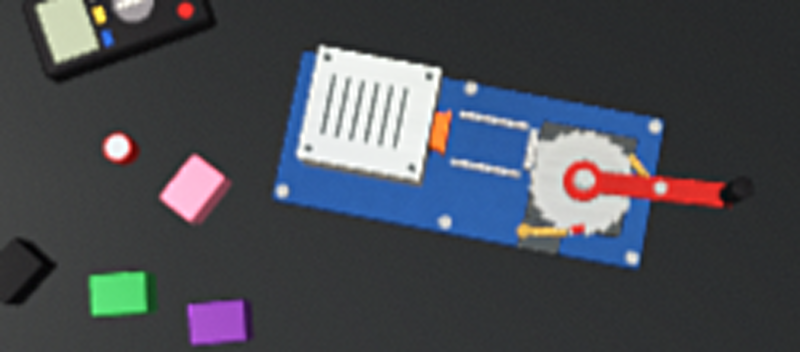

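The crop shows the green block at (119,293), distinct from purple (218,322), pink (195,188) and black (20,270). The channel walls are at (495,120) and (485,167), the connector at (440,131), the hub at (583,181) and the post at (738,190). I'll refine these with outliers removed.

Run:
```python
from h import *
z=np.load('pics/top0.npz'); p,d=z['p'],z['d']; X=pts('top',d)
hsv=cv2.cvtColor(p,cv2.COLOR_RGB2HSV); H,S,V=[hsv[...,i].astype(int) for i in range(3)]
U,Vv=np.meshgrid(np.arange(560),np.arange(420))
box=lambda a,b,c,e:(U>a)&(U<b)&(Vv>c)&(Vv<e)
def rect(m,name):
    k,l,st,_=cv2.connectedComponentsWithStats(m.astype(np.uint8)); i=1+st[1:,4].argmax(); q=X[l==i]
    q=q[np.linalg.norm(q[:,:2]-np.median(q[:,:2],0),axis=1)<.2]
    rr=cv2.minAreaRect((q[:,:2]*1000).astype(np.float32)); print(name,len(q),np.round(rr[0],1),np.round(rr[1],1),round(rr[2],2),'zmed',np.median(q[:,2]).round(4))
rect(box(155,180,230,252)&(H>45)&(H<85)&(S>100)&(abs(X[...,2]-.0455)<.005),'block')
rect(box(350,375,195,225)&(abs(X[...,2]-.146)<.006),'handle')
rect(box(205,275,155,240)&(abs(X[...,2]-.0865)<.008),'psu')
rect(box(290,345,180,240)&(abs(X[...,2]-.0625)<.005)&(S<60),'wheel')
m=optics.camera_model('top');K,R,t=m['K'],m['R'],m['t']
def at(u,v,zz):
    ray=R.T@np.linalg.inv(K)@[u,v,1]; C=-R.T@t; return C+ray*(zz-C[2])/ray[2]
a=np.radians(80.45-90); ex=np.array([np.cos(a),np.sin(a)]); ey=np.array([-ex[1],ex[0]])
print('axis hub', at(130+583/3.2,150+181/3.2,.085))
# wall points: heights near .032, in channel region
O=at(130+583/3.2,150+181/3.2,.085)[:2]
pc=np.array([.5607,-.0048]); print('plate centre in press',(pc-O)@ex,(pc-O)@ey)
q=(X[...,:2]-O); px=q@ex; py=q@ey
for lo,hi in((-.02,.0),(.0,.02),(.02,.035),(.035,.06)):
    w=(py>.07)&(py<.12)&(px>lo)&(px<hi)&(abs(X[...,2]-.032)<.006); print(lo,w.sum(),px[w].mean() if w.any() else 0)
o=(H>3)&(H<22)&(S>130)&(X[...,2]>.03)&(X[...,2]<.09)&(px>-.01)&(px<.06)&(py>.1)
print('orange y',np.round(np.percentile(py[o],[0,10,50,90,100]),4), px[o].mean(), np.median(X[o][:,2]))
```

```text
block 221 [418.1 332.7] [37.4 55.8] 1.24 zmed 0.0459
handle 38 [ 523.3 -253.5] [18.5 17. ] 45.66 zmed 0.1461
psu 1388 [595.   92.5] [120.  111.1] 80.56 zmed 0.0861
wheel 558 [ 535.3 -113.9] [100.7  98.1] 13.99 zmed 0.0631
axis hub [ 0.53107245 -0.1143571   0.085     ]
plate centre in press 0.011040523883744376 0.11295422433797138
-0.02 0 0
0.0 33 0.004949991991012226
0.02 0 0
0.035 32 0.05177070968946372
orange y [0.1392 0.1403 0.1468 0.1534 0.1545] 0.02627181121662402 0.05876292590234236
```

Cross-checks: the axis is near (0.5345,-0.114), the plate and PSU sizes come out right, the handle is 140 mm from the axis, and lever angle is about 0.53. The block is at (0.418,0.333), yaw about 1°. Now I'll move, taking wrist looks over the channel and then over the block.

```bash
cat >> h.py <<'E'
from scipy.spatial.transform import Rotation as Ro
def down(phi): return [np.cos(phi/2),np.sin(phi/2),0,0]
def wpts(s,d):
    m=optics.camera_model('wrist'); K=np.array(m['K']); T=np.array(m['tool_from_camera']); v,u=np.mgrid[:d.shape[0],:d.shape[1]]
    c=np.stack([(u-K[0,2])/K[0,0]*d,(v-K[1,2])/K[1,1]*d,d],-1)
    X=(c@T[:3,:3].T+T[:3,3])@Ro.from_quat(s['eef_rot']).as_matrix().T+s['eef_pos']; X[d<=0]=np.nan; return X
def wshot(f):
    s=r.read_state(); p,d=optics.get_image('wrist'); np.savez('pics/%s.npz'%f,p=p,X=wpts(s,d)); cv2.imwrite('pics/%s.png'%f,p[...,::-1]); return p,wpts(s,d)
E
python3 - <<'E'
from h import *
print(np.round(optics.camera_model('wrist')['tool_from_camera'],3))
r.reach([.565,-.02,.30],down(np.radians(80.45))); wshot('w_ch'); print(r.read_state()['time_s'])
r.reach([.418,.333,.22],down(np.radians(91.2))); wshot('w_bl'); print(r.read_state()['time_s'])
for f in('w_ch','w_bl'):
    z=np.load('pics/%s.npz'%f); print(f,np.nanmin(z['X'],(0,1)),np.nanmax(z['X'],(0,1)))
a=cv2.imread('pics/w_ch.png');b=cv2.imread('pics/w_bl.png'); cv2.imwrite('pics/wboth.png',cv2.resize(np.hstack([a,b]),(800,300)))
z=np.load('pics/w_bl.npz'); p,X=z['p'],z['X']; hsv=cv2.cvtColor(p,cv2.COLOR_RGB2HSV)
m=(hsv[...,0]>45)&(hsv[...,0]<85)&(hsv[...,1]>100)&(abs(X[...,2]-.045)<.006); q=X[m]; rr=cv2.minAreaRect((q[:,:2]*1000).astype(np.float32)); print('block',rr,np.median(q[:,2]))
E
```

```text
[[ 0.    -0.949 -0.314  0.081]
 [ 1.     0.     0.001 -0.   ]
 [-0.001 -0.314  0.949 -0.118]
 [ 0.     0.     0.     1.   ]]
2.225
3.725
w_ch [-0.00570274 -1.19946769 -0.56629123] [1.51157862 0.24185066 0.37360056]
w_bl [ 0.0372468  -0.04886435 -0.0027426 ] [0.86602723 0.52453858 0.29389768]
block ((416.7320556640625, 335.3620910644531), (40.01702880859375, 55.00294876098633), 5.2939605712890625) 0.04522289083399397
```

View pics/wboth.png

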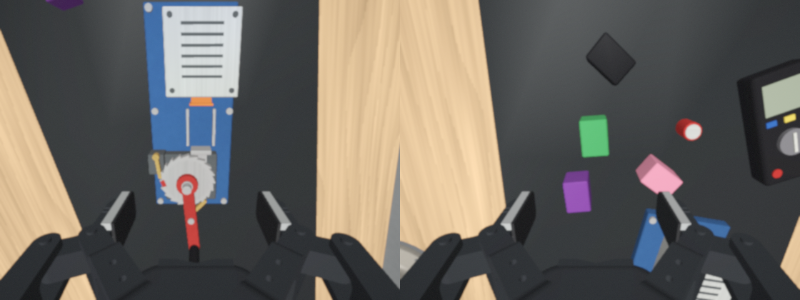

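The left half (channel view) shows walls at (187,128) and (214,128), connector (201,101), ram (203,152) and post (194,252). The right half shows green block at (594,136), with exactly 40x55 mm measured. Now I'll refine the press frame from the channel view.

Run:
```python
from h import *
z=np.load('pics/w_ch.npz'); p,X=z['p'],z['X']; hsv=cv2.cvtColor(p,cv2.COLOR_RGB2HSV).astype(int); H,S=hsv[...,0],hsv[...,1]; Z=X[...,2]
near=(abs(X[...,0]-.56)<.16)&(abs(X[...,1])<.3)
def rect(m,n):
    k,l,st,_=cv2.connectedComponentsWithStats((m&near).astype(np.uint8)); q=X[l==1+st[1:,4].argmax()]; rr=cv2.minAreaRect((q[:,:2]*1000).astype(np.float32)); print(n,len(q),np.round(rr[0],1),np.round(rr[1],1),round(rr[2],2),np.median(q[:,2]).round(4)); return rr
rect((H>100)&(H<125)&(S>120)&(abs(Z-.02)<.006),'plate')
ps=rect(abs(Z-.085)<.005,'psu')
wh=rect((abs(Z-.062)<.004)&(S<60),'wheel')
for a in np.radians([ps[2]-90 if ps[2]>45 else ps[2]]):
  ex=np.array([np.cos(a),np.sin(a)]); ey=np.array([-ex[1],ex[0]]); print('yaw',np.degrees(a))
  O=np.array([.5345,-.1140]); q=X[...,:2]-O; px=q@ex;py=q@ey
  for l,h in((-.02,.02),(.03,.07)):
    w=(py>.07)&(py<.12)&(px>l)&(px<h)&(abs(Z-.032)<.003); e=px[w]; print('wall',w.sum(),e.mean(),np.percentile(e,[2,98]))
  for l,h in((-.02,.02),(.03,.07)):
    w=(py>.03)&(py<.15)&(px>l)&(px<h)&(abs(Z-.032)<.003); print('wall y',np.percentile(py[w],[1,99]))
  o=(H>3)&(H<22)&(S>130)&(Z>.03)&(px>-.01)&(px<.06)&(py>.1)&(py<.2); print('conn',np.percentile(py[o],[1,5,50,99]),np.percentile(px[o],[1,99]))
  w=(py>.03)&(py<.075)&(px>.01)&(px<.04)&(abs(Z-.055)<.003); print('ram',np.percentile(py[w],[2,98]),np.percentile(px[w],[2,98]))
  print('psu in press',((np.array(ps[0])/1000-O)@ex,(np.array(ps[0])/1000-O)@ey), 'wheel', (np.array(wh[0])/1000))
```

```text
plate 11470 [559.6  -3.3] [373.5 154.7] 80.55 0.0203
psu 13474 [593.7  94.5] [119.1 110.1] 80.39 0.0855
wheel 3003 [ 533.7 -110.2] [ 99.4 102.6] 83.91 0.0623
yaw -9.609275817871094
wall 134 -0.0008615215287482947 [-0.00327269  0.00166775]
wall 148 0.04795335594730224 [0.04559487 0.05051343]
wall y [0.048791   0.13079012]
wall y [0.04895158 0.13080681]
conn [0.14052122 0.14062205 0.14598207 0.15193201] [0.00681006 0.04133834]
ram [0.03298108 0.05948147] [0.01128409 0.03976759]
psu in press (np.float64(0.023569260939458145), np.float64(0.21547321093783442)) wheel [ 0.53369342 -0.11019643]
```

Run:
```python
from h import *
q=down(np.radians(95.3)); P=[.4167,.3354]
command_gripper(.065,40)
r.reach(P+[.12],q); print(r.move_straight(P+[.040],q,speed=.12,max_force=15))
command_gripper(.03,40); s=r.read_state(); print(s['grip_width'],s['grip_force'],s['eef_pos'],s['time_s'])
r.move_straight(P+[.22],q,speed=.2); r.hold(.2)
p,X=wshot('w_held'); s=r.read_state(); hsv=cv2.cvtColor(p,cv2.COLOR_RGB2HSV).astype(int)
L=(X-s['eef_pos'])@Ro.from_quat(s['eef_rot']).as_matrix()
m=(hsv[...,0]>45)&(hsv[...,0]<85)&(hsv[...,1]>100)&(np.linalg.norm(np.nan_to_num(L,nan=9),axis=-1)<.09)
print(m.sum(),np.nanpercentile(L[m],[1,50,99],axis=0)); print(s['grip_width'],s['contact_force'],s['time_s'])
```

```text
False
0.0395291220707287 41.34682774543762 [0.41730977 0.33577994 0.0410456 ] 5.7083
11283 [[-0.02572403 -0.01901523 -0.00538963]
 [ 0.00994541  0.0003845  -0.00384351]
 [ 0.02731586  0.01980393  0.03471116]]
0.039194971459792866 [ 0.28049385  0.37454817 -1.97135627] 7.0083
```

View pics/w_held.png

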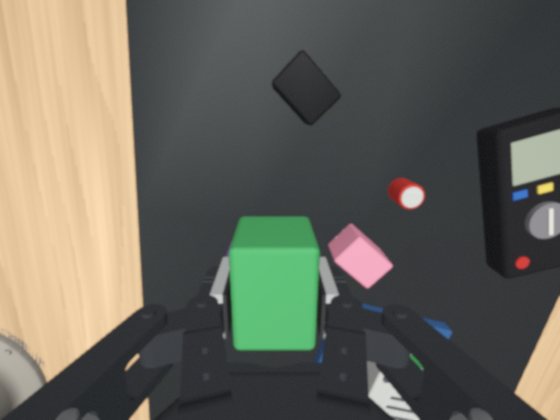

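The block is held square and centred: lateral offset 0.4 mm, bottom 41 mm below the TCP. Next I'll hover short of the channel to measure the walls relative to the held block.

```bash
cat >> h.py <<'E'
yaw=np.radians(-9.53); ex=np.array([np.cos(yaw),np.sin(yaw)]); ey=np.array([-ex[1],ex[0]]); O=np.array([.5332,-.1128])
def W(x,y): return list(O+x*ex+y*ey)
E
python3 - <<'E'
from h import *
q=down(yaw+np.pi/2)
r.reach(W(.025,.045)+[.19],q); r.hold(.2)
s=r.read_state(); p,X=wshot('w_hov'); hsv=cv2.cvtColor(p,cv2.COLOR_RGB2HSV).astype(int); H,S=hsv[...,0],hsv[...,1]
d=X[...,:2]-O; px=d@ex; py=d@ey; Z=X[...,2]
L=(X-s['eef_pos'])@Ro.from_quat(s['eef_rot']).as_matrix()
g=(H>45)&(H<85)&(S>100)&(np.linalg.norm(np.nan_to_num(L,nan=9),axis=-1)<.09); print('block px,z',np.nanpercentile(px[g],[1,99]),np.nanpercentile(Z[g],[1,99]),'tcp px,py',(s['eef_pos'][:2]-O)@ex,(s['eef_pos'][:2]-O)@ey)
for a,b in((.08,.105),(.105,.128)):
  for l,h in((-.02,.02),(.03,.07)):
    w=(py>a)&(py<b)&(px>l)&(px<h)&(abs(Z-.032)<.004); print(a,w.sum(),px[w].mean() if w.any() else 0, np.percentile(px[w],[2,98]) if w.any() else 0)
w=(py>.09)&(py<.145)&(abs(Z-.032)<.004)&((abs(px)<.01)|(abs(px-.05)<.01)); print('wall y',np.percentile(py[w],[2,50,98]))
o=(H>3)&(H<22)&(S>130)&(Z>.03)&(px>-.01)&(px<.06)&(py>.1)&(py<.2); print('conn',np.nanpercentile(py[o],[1,50,99]),np.nanpercentile(px[o],[1,99]),np.nanpercentile(Z[o],[1,99]))
print(s['time_s'],s['eef_rot'],q)
E
```

```text
block px,z [0.00593296 0.04462518] [0.15721466 0.19567458] tcp px,py 0.024919149480088693 0.04601645890116812
0.08 158 0.0009701240559338505 [-0.00163223  0.0033028 ]
0.08 153 0.049607525013749064 [0.0472922  0.05216597]
0.105 154 0.0008945479138076568 [-0.00158981  0.0031529 ]
0.105 153 0.049551284416753806 [0.04723586 0.05216212]
wall y [0.09095283 0.11083521 0.12925106]
conn [0.13850726 0.14601139 0.15342531] [0.00800386 0.04342011] [0.05433338 0.06210992]
8.8083 [7.62883419e-01 6.46536061e-01 9.25985192e-05 5.51067916e-05] [np.float64(0.7634015984873452), np.float64(0.6459241437095893), 0, 0]
```

The walls are centred at 25.27 mm and the block at 25.28 mm, so the alignment is good. Lowering.

Run:
```python
from h import *
q=down(yaw+np.pi/2); P=W(.025,.096)
r.move_straight(P+[.19],q,speed=.15)
r.move_straight(P+[.085],q,speed=.12); r.hold(.1)
print(r.move_straight(P+[.060],q,speed=.04,max_force=6)); s=r.read_state(); print(s['eef_pos'],s['contact_force'],(s['eef_pos'][:2]-O)@ex)
command_gripper(.062); r.move_straight(P+[.19],q,speed=.2)
r.move_straight(W(.025,.03)+[.25],q,speed=.2); r.hold(.1); s=r.read_state(); p,X=wshot('w_pl'); hsv=cv2.cvtColor(p,cv2.COLOR_RGB2HSV).astype(int)
d=X[...,:2]-O; px=d@ex; py=d@ey
g=(hsv[...,0]>45)&(hsv[...,0]<85)&(hsv[...,1]>100)&(abs(px-.025)<.05)&(abs(py-.1)<.05)&(X[...,2]>.055); t=np.stack([px[g],py[g]],-1)*1000
print(cv2.minAreaRect(t.astype(np.float32)),np.median(X[g][:,2]),s['time_s'])
h=(abs(X[...,2]-.146)<.004)&(abs(px)<.2)&(py<0); print('post',h.sum(),px[h].mean() if h.any() else 0,py[h].mean() if h.any() else 0)
```

```text
True
[ 0.57315259 -0.02218288  0.06097497] [-1.17198419 -0.2034063   4.64403638] 0.024398271348984854
((25.21849822998047, 95.33670043945312), (37.7745361328125, 53.95952606201172), 0.10318860411643982) 0.06526188405434011 12.9083
post 0 0 0
```

View pics/w_pl.png

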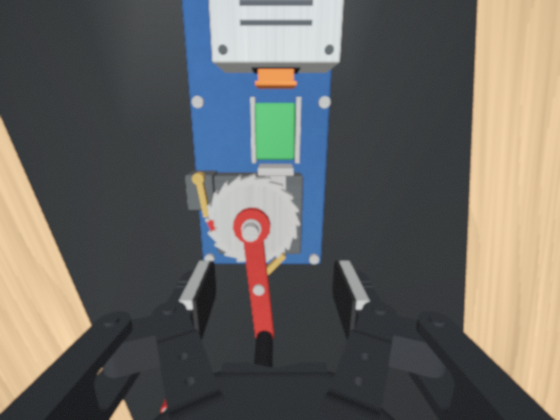

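The picture shows the green block flat in the channel at (275,130), between the ram (275,170) and connector (276,80). The post is at (263,348). Now the lever: straddle the post and return to the parked stop first.

```bash
cat >> h.py <<'E'
Rr=.140; ZT=.132
def hp(th,z=ZT):
    A=yaw-2.02+th; return list(O+Rr*np.array([np.cos(A),np.sin(A)]))+[z], down(A+np.pi)
def now():
    s=r.read_state(); v=s['eef_pos'][:2]-O; A=np.arctan2(v[1],v[0]); th=(A-yaw+2.02+np.pi)%(2*np.pi)-np.pi
    return th, float(s['contact_force'][:2]@[-np.sin(A),np.cos(A)]), float(s['contact_force'][:2]@[np.cos(A),np.sin(A)]), s['time_s']   # angle, tangential (+ = pushes lever back at us CCW), radial
def swing(to,fmax,speed,step,base=0.):
    """move TCP along arc; stop when |tangential reaction - base| >= fmax. True if stopped"""
    th=now()[0]; sg=np.sign(to-th); log=[]
    for t in np.append(np.arange(th+sg*step,to,sg*step),to):
        F=-sg*(now()[1]-base); room=fmax-max(F,0)
        if room<.7: log.append((round(t,3),round(F,1))); return True,log
        P,q=hp(t); hit=r.move_straight(P,q,speed=speed,max_force=room)
        n=now(); log.append((round(n[0],3),round(-sg*(n[1]-base),1)))
        if hit and -sg*(n[1]-base)>fmax-2.5: return True,log
    return False,log
E
python3 - <<'E'
from h import *
command_gripper(.045,20); P,q=hp(.54,.22); r.reach(P,q); r.hold(.1); print(now())
P,q=hp(.54); print(r.move_straight(P,q,speed=.12,max_force=8)); command_gripper(.030); r.hold(.1); n=now(); print(n, r.read_state()['grip_width'])
print(swing(-.06,5,.1,.12,n[1])); print(now())
E
```

```text
(np.float64(0.5445945903902487), 0.07036768926269134, -0.15515055634544342, 14.0917)
False
(np.float64(0.5404364848049981), -0.12822356695416448, -0.3067825977514732, 15.375) 0.029958212280255626
(True, [(np.float64(0.421), np.float64(0.9)), (np.float64(0.304), np.float64(-0.8)), (np.float64(0.185), np.float64(0.0)), (np.float64(0.066), np.float64(0.0)), (np.float64(-0.035), np.float64(4.5))])
(np.float64(-0.03536068451486907), 4.3894793130032665, -0.6165606702925847, 16.8833)
```

Run:
```python
from h import *
for k in range(2):
    hit,log=swing(.915,11,.05,.08); print(k,hit,[(float(a),float(b)) for a,b in log],now()[3])
    if hit: break
    print(swing(-.06,5,.14,.15)[1][-2:],now()[3])
```

```text
0 False [(0.045, 0.6), (0.123, 0.1), (0.203, -0.1), (0.283, 0.0), (0.364, 1.6), (0.443, -0.3), (0.524, -0.6), (0.604, 0.2), (0.684, 0.1), (0.764, 0.5), (0.844, -0.4), (0.915, -0.8)] 21.4083
[(np.float64(-0.0), np.float64(0.4)), (np.float64(-0.037), np.float64(9.0))] 23.075
1 False [(0.043, 0.0), (0.122, 1.0), (0.201, -0.4), (0.281, -0.4), (0.362, -0.4), (0.442, -0.3), (0.522, -0.4), (0.599, 2.9), (0.682, 3.3), (0.763, 2.1), (0.843, 3.4), (0.915, 4.0)] 27.6167
[(np.float64(0.005), np.float64(0.0)), (np.float64(-0.036), np.float64(7.0))] 29.4583
```

Run:
```python
from h import *
hit,log=swing(.915,10.5,.04,.06); print(hit,[(float(a),float(b)) for a,b in log],now(),r.read_state()['contact_force'])
r.hold(.15); print(now())
```

```text
False [(0.025, 0.4), (0.083, -0.1), (0.142, 0.6), (0.202, -0.5), (0.262, -0.1), (0.319, 4.2), (0.381, 4.9), (0.391, 6.0), (0.388, 5.2), (0.387, 5.1), (0.386, 4.6), (0.386, 4.7), (0.385, 4.5), (0.385, 4.6), (0.384, 3.8), (0.384, 5.7)] (np.float64(0.38366863437646703), -5.744289913017318, 1.6595570148306116, 34.8167) [-5.97192456 -0.29514929  3.67012511]
(np.float64(0.3818186621908026), -4.296662936744569, 1.179624362899216, 34.9667)
```

The force trips on rise near θ=0.385, then relaxes. I'll creep in small position steps with no trip and read the force to tell sliding from bottomed.

Run:
```python
from h import *
th=now()[0]; L=[]; t=th
for i in range(30):
    t+=.005; P,q=hp(t); r.move_straight(P,q,speed=.02); n=now(); L.append((round(float(t),3),round(float(n[0]),3),round(-n[1],1)))
    if -n[1]>12: break
    if t-n[0]>.04: break
print(L,now(),r.read_state()['grip_width'])
```

```text
[(0.387, 0.383, 4.9), (0.392, 0.387, 6.2), (0.397, 0.39, 6.9), (0.402, 0.394, 7.6), (0.407, 0.396, 8.9), (0.412, 0.399, 10.6), (0.417, 0.402, 10.4), (0.422, 0.405, 12.9)] (np.float64(0.4048100030209709), -12.919206308604364, -0.7908180004739247, 37.175) 0.030246086148995665
```

Run:
```python
from h import *
t=.422
for i in range(3):
    if -now()[1]>13.6: break
    t+=.004; P,q=hp(t); r.move_straight(P,q,speed=.02)
for i in range(6): r.hold(.25); print(t,[round(float(a),3) for a in now()])
p,d=optics.get_image('top'); X=pts('top',d); dd=X[...,:2]-O; px=dd@ex; py=dd@ey
hsv=cv2.cvtColor(p,cv2.COLOR_RGB2HSV).astype(int); H,S=hsv[...,0],hsv[...,1]
o=(H>3)&(H<22)&(S>130)&(X[...,2]>.03)&(abs(px-.025)<.03)&(abs(py-.15)<.05); print(o.sum(),np.percentile(py[o],[0,50,100]) if o.any() else 0)
g=(H>45)&(H<85)&(S>100)&(X[...,2]>.055)&(abs(px-.025)<.04)&(abs(py-.12)<.06); print('block',np.percentile(py[g],[1,99]))
cv2.imwrite('pics/top1.png',cv2.resize(p[150:260,205:345],None,fx=5,fy=5,interpolation=cv2.INTER_CUBIC)[...,::-1])
```

```text
0.426 [0.407, -14.445, -0.719, 37.675]
0.426 [0.407, -13.266, -0.182, 37.925]
0.426 [0.407, -14.056, 0.267, 38.175]
0.426 [0.407, -14.092, -1.879, 38.425]
0.426 [0.407, -13.148, 0.533, 38.675]
0.426 [0.407, -14.259, -0.427, 38.925]
13 [0.149723   0.15084972 0.15206841]
block [0.0962586  0.14748024]
```

View pics/top1.png

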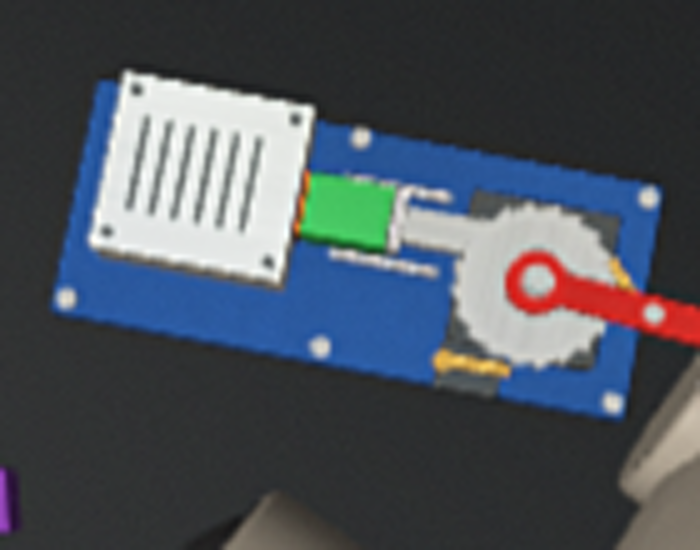

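The picture shows the connector reduced to a thin orange flange at (305,200) against the PSU, with the block tight between the ram and flange. It held a steady 14 N with no creep, so it's home. Returning the lever to park.

Run:
```python
from h import *
print(swing(-.06,5,.1,.12)[1][-3:],now())
P,q=hp(-.042); r.move_straight(P,q,speed=.02); r.hold(.2); print(now())
P,q=hp(0.); r.move_straight(P,q,speed=.04); command_gripper(.050); P,q=hp(0.,.25); r.move_straight(P,q,speed=.15); r.hold(.2)
z=[.217,-.478,.256]; r.reach([.30,-.40,.30],down(.43)); r.hold(.2)
p,d=optics.get_image('top'); X=pts('top',d); dd=X[...,:2]-O; px=dd@ex; py=dd@ey
h=(abs(X[...,2]-.146)<.006)&(np.hypot(px+.061,py+.126)<.05); print('lever',h.sum(),np.arctan2(np.median(py[h]),np.median(px[h]))+2.02,np.hypot(np.median(py[h]),np.median(px[h])))
hsv=cv2.cvtColor(p,cv2.COLOR_RGB2HSV).astype(int); H,S=hsv[...,0],hsv[...,1]
g=(H>45)&(H<85)&(S>100)&(X[...,2]>.055)&(abs(px-.025)<.04)&(abs(py-.12)<.06); print('block',np.percentile(py[g],[1,99]))
o=(H>3)&(H<22)&(S>130)&(X[...,2]>.03)&(abs(px-.025)<.03)&(abs(py-.15)<.05); print(o.sum(),np.percentile(py[o],[0,50,100]),r.read_state()['time_s'])
cv2.imwrite('pics/top2.png',cv2.resize(p[110:310,90:460],None,fx=2.1,fy=2.1)[...,::-1])
```

```text
[(np.float64(0.275), np.float64(-0.4)), (np.float64(0.057), np.float64(0.3)), (np.float64(-0.035), np.float64(3.9))] (np.float64(-0.03542685844375448), 3.9329962912607783, 0.28967376218843144, 40.0917)
(np.float64(-0.035934949227163226), 4.518174888982034, -1.125178060518054, 40.5417)
lever 39 0.010612741746720555 0.14051336300910278
block [0.09649307 0.14771037]
13 [0.14970083 0.15095654 0.15196369] 43.4917
```

View pics/top2.png

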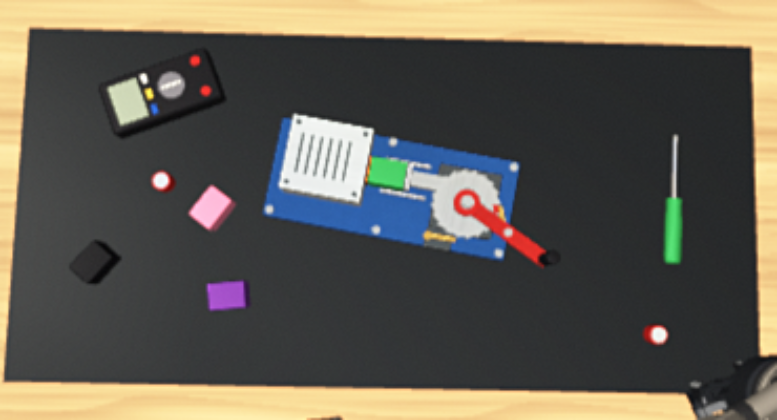

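The lever is parked (post at (548,257)), the block is in the channel at (388,173) against the seated connector, and nothing else has moved.

```bash
python3 -c "
from h import *
print(r.finish_job())"
```

```text
the job is handed in; nothing more can be done
None
```

The job is handed in: the connector is pressed home and was held at a steady 14 N or so, the lever is back at its parked stop and released, and the green block is still in the channel, with nothing else on the bench moved, at about 43.5 s on the robot clock.

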